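Square up the swivel vise and lock it

ROBOT

A 6-joint arm with a two-finger parallel gripper is mounted at the origin on the work surface. World frame = base frame: x ahead of the robot, y to its left, z up, the work surface at z = 0. Lengths are in m, angles in rad, forces in N, time in s.
With the tool pointing down it reaches from about 0.25 to 0.775 m from the base axis. Payload 4 kg.
Tool frame: the origin (TCP) lies midway between the tips of the shut fingers; the grasp point (between the pads) lies manip.hold_point_z behind it (manip.hold_point_z is the distance from the TCP to the grasp point, in m); z points along the fingers, y is the direction in which the jaws open and shut (so a half turn about z gives the same grasp; the last joint's range is limited). The gripper opens to 94 mm and grips with 3 to 60 N. Pads are 16 mm wide; open, the fingers measure 119 mm over their backs; the gripper's body (75 mm by 177 mm) begins 78 mm behind the grasp point.
Start: joints at [-0.103, 0.087, 1.371, -0, 1.684, -0.103], TCP at [0.55, -0, 0.206] pointing down, gripper open.
Joint ranges: [-3.1, 3.1], [-0.76, 2.03], [0.27, 2.55], [-1.08, 4.22], [0.17, 2.65], [-2.57, 2.57]. Speed limits (rad/s): [2.79, 2.79, 3.14, 3.14, 3.14, 3.14].

INTERFACE

Orientations are given as a unit quaternion [w, x, y, z].
In Python, from plant import manip gives the robot as it stands.
- The arm moves only by the shell command python3 -m handwheel 'ROWS'. ROWS is JSON, a list of rows, each a list of 5 numbers: the closure in counts, from 0 (fully open) to 255 (shut), then the shift along the tool's x, y, z in cm, then the turn about the tool's z in degrees. In form: [[fingers, x, y, z, turn], ...]. A call has 1 to 10 rows; each row shifts and turns the commanded pose from where the row before left it, along the tool's axes as they then stand; what a row does not reach is not made up. A row lasts 1/12 s, in which the tool goes at most 41.7 mm and 7.16 degrees, less where a joint would pass 70% of its speed; a pose out of reach is approached as far as the arm can. A call with a gripper value outside its range is refused whole. The fingers move at their own pace and stop on an object; the grip force is fixed at half the most. Time passes only in rows, so rows that do not move let the fingers close. It gives the time, the measured TCP pose, the force and the opening at its end, in the units of the state.
- manip.get_obs(): the state, without advancing time (a new reading comes with each control period).
- manip.grab_frame(name): name is "scene" or "side" or "wrist"; returns a dict with "color" (400x640x3 uint8, red, green, blue), "K" (3x3 intrinsics, pixels), "R" (3x3) and "t" (3): a world point X has camera coordinates R X + t; the wrist camera has in their place "hand_eye" (4x4, takes a point from camera to tool coordinates, whose origin is the TCP and whose axes are the flange's). Camera axes: x right, y down, z forward; pixel columns grow to the right and rows downward; lengths in m; the calibration is good to about 2 mm. A picture is of the moment at which its call begins: read the wrist's pose just before it. There is no depth.
- manip.hand_in(): hands the job in, once; it reports no verdict.
The state is a dict: "clock": time; "joint_positions": joint angles; "joint_velocities": joint speeds; "joint_efforts": joint torques, N m; "tool_pos": TCP position; "eef_rot": TCP orientation; "force": force on the tool from outside, world axes, zero at the start; "moment": the same for the moment, N m; "width": finger opening in m.
Only numpy, scipy, OpenCV 4.12 (cv2) and the standard library are available. Lean on these libraries where they do the work, as an engineer would, in place of code of your own. Each camera call takes 0.05 s, during which the arm holds its last target. There are 200 camera calls.

TASK

The green bench vise has been left askew and loose on its swivel. With the closed fingertips, push its screw round until the vise stands square on its mounting board with the screw end towards the board's front edge, the one facing the robot, and then push the steel lock lever clockwise (seen from above) right round to its stop. Push gently, grip nothing, do not swing the lever while the vise is askew, leave the boat hull, protractor, key ring disc and whistle where they lie, and finish clear of everything.

Things in the scene. Friction and masses are not known exactly. Their poses are not given: they have to be found in the camera images.
- mount: Plywood board fixed to the worktop, 220 x 220 x 18 mm, with the vise's round green base (124 mm across, to 35 mm high) in its middle. Origin: centre of its underside, on the vertical swivel axis, at worktop height. x runs from its front edge to its back edge, z up; the front edge (-x) faces the robot to within 0.35 rad. The lock lever is on its +y side.
- vise (a joint): Swivel angle of the vise about the vertical axis through the mount's origin, rad. 0 = square, screw along the mount's -x. Positive = anticlockwise from above: at angle A the screw points along (-cos A, -sin A) in the mount's frame. Travel -0.6 to 1.3, starts between 0.5 and 1.1. Friction 0.35 N m; stays where it is left.
- screw (a point): Point on the axis of the vise's level steel screw (rod 16 mm thick, bare from 60 to 124 mm from the swivel axis), 95 mm from the swivel axis, 68 mm above the worktop. Below it is only the board (top at 18 mm). 130 mm out is the upright tommy bar, 8 mm thick, top at 107 mm; 60 mm out and nearer are the green jaws, 74 mm wide, tops at 103 mm.
- lock_lever (a joint): Angle of the steel lock lever about its vertical pivot, rad. 0 = fully loose; grows clockwise seen from above to the stop at 1.5 = locked. At angle Q the arm points from the pivot along (cos(2.793 - Q), sin(2.793 - Q)) in the mount's frame. Starts between 0 and 0.35. Friction 0.12 N m; stays where it is left.
- lever_pivot (a point): Point on the lock lever's vertical pivot axis, at the height of its arm, 50 mm above the worktop, at (0, 88) mm in the mount's frame. The pivot boss is 22 mm across, its top at 54 mm.
- lever_ball (a point): Centre of the 20 mm steel ball on the end of the lock lever, 85 mm from the pivot axis and 50 mm above the worktop. The arm between is a level round rod, 10 mm thick.
- boat: Wooden toy boat hull, loose, 155 x 54 x 34 mm with a short mast to 54 mm; origin under its middle, x to the bow. Leave alone.
- protractor: Orange plastic half-round protractor lying flat, loose, 150 mm across, 4 mm thick; origin at the middle of its straight edge, the arc towards its x. Leave alone.
- key_disc: Chrome key ring disc lying flat, loose, 40 mm across, 4.5 mm thick; origin under its centre. Leave alone.
- whistle: Carved pine whistle lying on its side, loose, about 67 x 30 x 20 mm; origin under the centre of its round barrel, mouthpiece towards its x. Leave alone.

How it is judged:
By the outcome, as a careful person would: the job done as asked, in the order asked, and still so for the second after the job is handed in, with the robot touching nothing.
It also fails if it takes over 54 s, if anything falls off the work surface, if the arm or the gripper's body presses on something with over 40 N, if the wrist force passes 120 N, or if a joint passes its speed limit or range.

## Working session

There is one attempt and no reset: what is moved stays moved. The work goes in short steps, Python scripts to look and compute and a shell command to move; the robot and the scene stay as the last step left them, time stands still between calls to the robot, and variables do not carry over. Pictures are saved under pics/ and viewed, about 8 in all and at most 12, crops included, and the job is handed in when it is done.

```bash
mkdir -p pics; ls; python3 - <<'E'
from plant import manip
import cv2
o=manip.get_obs();print(o)
print(manip.hold_point_z)
for n in("scene","side"):
    f=manip.grab_frame(n);cv2.imwrite(f"pics/{n}0.png",f["color"][:,:,::-1]);print(n,f["K"].tolist(),f["R"].tolist(),f["t"].tolist())
E
```

```text
pics
{'clock': 0.0, 'joint_positions': array([-1.03126950e-01,  8.79251684e-02,  1.37228537e+00, -1.16503609e-05,
        1.68356778e+00, -1.03116010e-01]), 'joint_velocities': array([ 2.14190437e-03,  4.88722331e-04,  2.99838884e-03,  7.09215045e-04,
        2.87579607e-06, -2.93097724e-04]), 'joint_efforts': array([ 1.28542815e-03, -3.40182602e+01, -3.02423716e+01,  7.18220207e-02,
        3.29729996e-02, -1.13141955e-04]), 'tool_pos': array([5.49444148e-01, 3.40051406e-05, 2.04304687e-01]), 'eef_rot': array([-8.44540151e-04,  7.07110686e-01,  7.07102032e-01, -6.93591547e-04]), 'force': array([ 0.09020821, -0.40049686, -0.48752105]), 'moment': array([-0.00857247, -0.01243029, -0.02161713]), 'width': 0.09424783063953167}
0.0188
scene [[428.4423720645508, 0.0, 313.9184041805705], [0.0, 428.4423720645508, 200.13721189866487], [0.0, 0.0, 1.0]] [[0.8419915731233442, 0.5392146595170025, 0.01725519490587102], [0.4379960397216191, -0.6645639178923115, -0.6054042188685169], [-0.31497564981670306, 0.5173029576540081, -0.7957311040954484]] [-0.46304789465326684, -0.22355216172779888, 1.297121111649724]
side [[470.5694912631148, 0.0, 314.2092224647758], [0.0, 470.5694912631148, 195.6439867909391], [0.0, 0.0, 1.0]] [[-0.9280677483112011, -0.37216161186852703, 0.013637785597271513], [-0.23454244387474002, 0.5556541931847878, -0.7976454473119162], [0.289275122618316, -0.7434676538004749, -0.60297242987269]] [0.5264369586547316, 0.24215228646332934, 0.8463754009969675]
```

View pics/scene0.png

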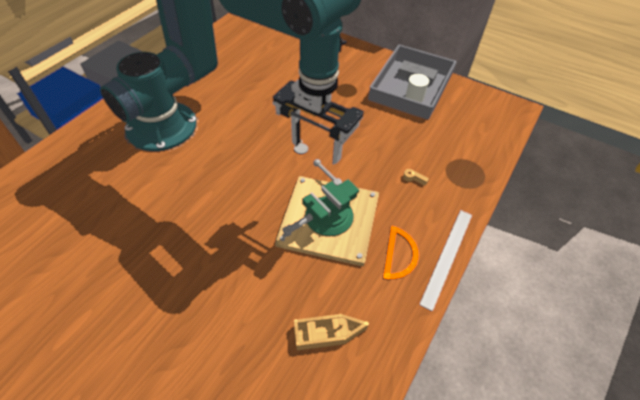

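View pics/side0.png

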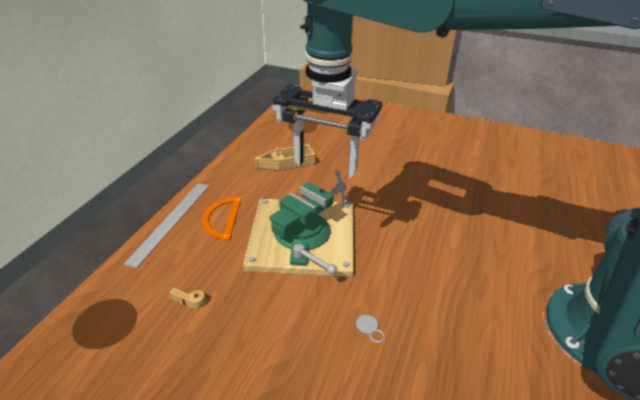

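The scene view shows the board with corners at about (300,178), (379,190), (363,264) and (277,252), and the lever ball near (318,163). In the side view the board spans about x 245–355, y 200–272, with the ball near (332,268). I'll enlarge both.

```bash
python3 - <<'E'
import cv2,numpy as np
a=cv2.imread("pics/scene0.png")[145:275,265:395];b=cv2.imread("pics/side0.png")[165:295,235:365]
c=np.hstack([cv2.resize(i,(780//2*1,390),interpolation=cv2.INTER_CUBIC) for i in(a,b)])
cv2.imwrite("pics/crop0.png",c)
E
```

```text
(no output)
```

View pics/crop0.png

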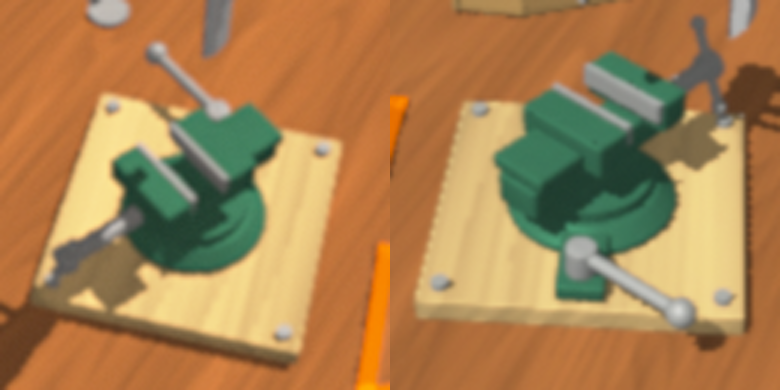

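```bash
cat > h.py <<'E'
import numpy as np
CAM={}
from plant import manip
def cams():
    return {n:manip.grab_frame(n) for n in("scene","side")}
def proj(f,X): 
    c=f["K"]@(f["R"]@X+f["t"]); return c[:2]/c[2]
def mt(p,q):
    c,s=np.cos(p[2]),np.sin(p[2]); return np.array([p[0]+c*q[0]-s*q[1],p[1]+s*q[0]+c*q[1],q[2]])
def pts(p):
    A,Q=p[3],p[4]; sc=lambda r,z:mt(p,(-r*np.cos(A),-r*np.sin(A),z))
    d={f"c{i}{j}":mt(p,(i*.11,j*.11,.018)) for i in(-1,1) for j in(-1,1)}
    d|=dict(piv=mt(p,(0,.088,.054)),ball=mt(p,(.085*np.cos(2.793-Q),.088+.085*np.sin(2.793-Q),.05)),hub=sc(.13,.068),tom=sc(.13,.107))
    return d
E
python3 - <<'E'
from h import *
from scipy.optimize import least_squares
F=cams()
# robot at -x: c-1-1 etc.
S={'scene':{'c-1+1':(103,95)},}
sc=lambda u,v:(265+u/3-.33,145+v/3-.33); sd=lambda u,v:(235+(u-390)/3-.33,165+v/3-.33)
O=[('scene','c-11',sc(103,95)),('scene','c11',sc(342,142)),('scene','c1-1',sc(298,352)),('scene','c-1-1',sc(37,292)),
('scene','piv',sc(218,107)),('scene','ball',sc(156,52)),
('side','c1-1',sd(462,103)),('side','c-11',sd(745,318)),('side','c11',sd(416,305)),
('side','piv',sd(580,243)),('side','ball',sd(680,312)),('side','hub',sd(705,68)),('side','tom',sd(698,22)),('scene','hub',sc(65,258))]
def res(p):
    P=pts(p); return np.concatenate([proj(F[c],P[n])-o for c,n,o in O])
r=least_squares(res,[.55,-.1,0,.8,.1],loss='soft_l1')
print(r.x)
for (c,n,o),e in zip(O,res(r.x).reshape(-1,2)):print(c,n,np.round(o),e.round(1))
for k,v in pts(r.x).items():print(k,v.round(4))
np.save("p.npy",r.x)
E
```

```text
[ 0.60382449 -0.01436248  0.33000467  0.90952934  0.30557382]
scene c-11 [299. 176.] [-0.8 -0.9]
scene c11 [379. 192.] [-0.3 -0.7]
scene c1-1 [364. 262.] [0.5 0.4]
scene c-1-1 [277. 242.] [-2.4  0.6]
scene piv [337. 180.] [-0.4  0.5]
scene ball [317. 162.] [-0.5  0.6]
side c1-1 [259. 199.] [-0.5 -0.2]
side c-11 [353. 271.] [-0.4  0.4]
side c11 [243. 266.] [-1.4 -0.5]
side piv [298. 246.] [-0.2  1.9]
side ball [331. 269.] [-0.   0.9]
side hub [340. 187.] [-0.3 -0.5]
side tom [337. 172.] [2.9 0.6]
scene hub [286. 231.] [0.4 0.7]
c-1-1 [ 0.5354 -0.1541  0.018 ]
c-11 [0.4641 0.0541 0.018 ]
c1-1 [ 0.7435 -0.0828  0.018 ]
c11 [0.6722 0.1253 0.018 ]
piv [0.5753 0.0689 0.054 ]
ball [0.4947 0.096  0.05  ]
hub [ 0.5615 -0.1373  0.068 ]
tom [ 0.5615 -0.1373  0.107 ]
```

```bash
python3 -m handwheel '[[255,-2.32,1.16,0,0],[255,-2.32,1.16,0,0],[255,-2.32,1.16,0,0],[255,-2.32,1.16,0,0],[255,-2.32,1.16,0,0],[255,0,0,0,-7],[255,0,0,0,-7],[255,0,0,0,-7],[255,0,0,0,-7],[255,0,0,0,-7]]'; python3 -m handwheel '[[255,0,0,0,-7],[255,0,0,0,-7],[255,0,0,0,-7],[255,0,0,0,-7],[255,0,0,0,-7],[255,0,0,0,-1],[255,0,0,0,0]]'
cat >> h.py <<'E'
from scipy.spatial.transform import Rotation as Ro
def toolto(xy,z,rotdeg=None):
    "shift (cm, tool axes) to the world point; turn (deg) so tool x points along world heading rotdeg"
    o=manip.get_obs(); q=o["eef_rot"]; R=Ro.from_quat([q[1],q[2],q[3],q[0]]).as_matrix()
    h=np.degrees(np.arctan2(R[1,0],R[0,0]))
    print("tcp",o["tool_pos"].round(4),"head",h.round(1),"F",o["force"].round(1),"w",round(o["width"],4),"t",round(o["clock"],2))
    print("shift",(R.T@(np.array([*xy,z])-o["tool_pos"])*100).round(2),"turn",None if rotdeg is None else round(h-rotdeg,1))
def vis(p,A,tan,r=.095):
    th=np.pi+p[2]+A; d=np.array([np.cos(th),np.sin(th)]); t=np.array([np.sin(th),-np.cos(th)])
    return np.array(p[:2])+r*d+tan*t, np.degrees(np.arctan2(t[1],t[0]))
E
python3 -c "
from h import *
p=np.load('p.npy');x,h=vis(p,p[3],-.036);print(x,h);toolto(x,.048,h)"
```

```text
clock: 1.03
tool_pos: [0.6079, -0.1161, 0.205]
eef_rot: [-0.0, 0.459, 0.888, -0.0]
force: [0.3, -0.3, -0.1]
width: 0.0309
clock: 1.62
tool_pos: [0.6079, -0.116, 0.2052]
eef_rot: [-0.0, 0.166, 0.986, 0.0]
force: [-0.3, 0.0, 0.2]
width: 0.0007
[ 0.60696975 -0.1159061 ] 161.02006731646395
tcp [ 0.6079 -0.116   0.2052] head 160.9 F [-0.3  0.   0.2] w 0.0007 t 1.62
shift [ 0.08 -0.02 15.72] turn -0.1
```

```bash
python3 -m handwheel '[[255,0,0,2.6,0],[255,0,0,2.6,0],[255,0,0,2.6,0],[255,0,0,2.6,0],[255,0,0,2.6,0],[255,0,0,2.6,0],[255,0,0,0,0],[255,0,0,0,0]]'; python3 - <<'E'
from h import *
import cv2
F=cams();p=np.load('p.npy');x,h=vis(p,p[3],-.016);toolto(x,.048,h)
a,b=[cv2.resize(F[n]["color"][y:y+130,x:x+130,::-1],(390,390),interpolation=cv2.INTER_CUBIC) for n,x,y in(("scene",265,145),("side",255,135))]
cv2.imwrite("pics/c1.png",np.hstack([a,b]))
E
```

```text
clock: 2.28
tool_pos: [0.6067, -0.1156, 0.0478]
eef_rot: [-0.002, 0.166, 0.986, 0.0]
force: [0.2, -0.3, -0.0]
width: 0.0005
tcp [ 0.6093 -0.1163  0.0515] head 160.9 F [-0.2  0.3 -0. ] w 0.0006 t 2.38
shift [ 2.23 -0.04  0.35] turn -0.1
```

View pics/c1.png

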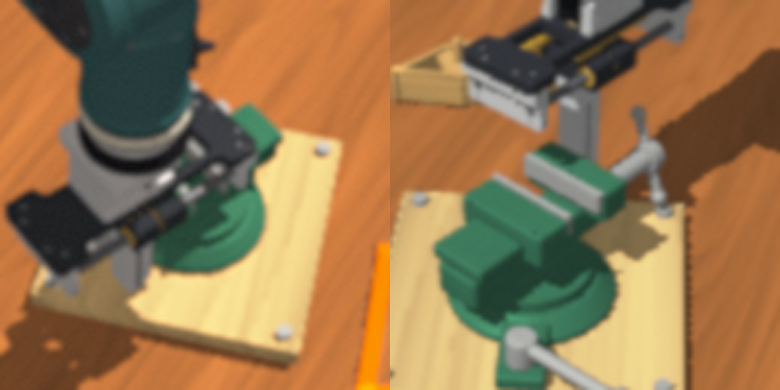

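The closed fingers are down behind the screw, between the jaw and the tommy bar (about (580,125) in the side crop). I'll push now.

```bash
python3 -m handwheel '[[255,0.5,0,0,0],[255,0.5,0,0,0],[255,0.5,0,0,0],[255,0.4,0,0,0],[255,0.3,0,0,0],[255,0.42,-0.06,0,2.5],[255,0.42,-0.06,0,2.5],[255,0.42,-0.06,0,2.5],[255,0.42,-0.06,0,2.5]]';python3 -m handwheel '[[255,0.42,-0.06,0,2.5],[255,0.42,-0.06,0,2.5],[255,0.42,-0.06,0,2.5],[255,0.42,-0.06,0,2.5],[255,0.42,-0.06,0,2.5],[255,0.42,-0.06,0,2.5]]'; python3 - <<'E'
from h import *
p=np.load('p.npy')
for A in(.45,.4,.35,0):
    x,h=vis(p,A,-.016);toolto(x,.048,h)
E
```

```text
clock: 3.13
tool_pos: [0.573, -0.1054, 0.0506]
eef_rot: [0.003, 0.252, 0.968, -0.0]
force: [4.7, -2.1, -2.1]
width: 0.0003
clock: 3.63
tool_pos: [0.5504, -0.0941, 0.0505]
eef_rot: [0.004, 0.376, 0.927, -0.0]
force: [5.2, -2.0, -1.6]
width: 0.0001
tcp [ 0.5504 -0.0941  0.0505] head 135.8 F [ 5.2 -2.  -1.6] w 0.0001 t 3.63
shift [ 0.32 -0.09  0.25] turn 1.2
tcp [ 0.5504 -0.0941  0.0505] head 135.8 F [ 5.2 -2.  -1.6] w 0.0001 t 3.63
shift [ 0.79 -0.15  0.25] turn 4.0
tcp [ 0.5504 -0.0941  0.0505] head 135.8 F [ 5.2 -2.  -1.6] w 0.0001 t 3.63
shift [ 1.27 -0.18  0.24] turn 6.9
tcp [ 0.5504 -0.0941  0.0505] head 135.8 F [ 5.2 -2.  -1.6] w 0.0001 t 3.63
shift [4.6  0.25 0.22] turn 26.9
```

```bash
python3 -m handwheel '[[255,0.42,-0.06,0,2.5],[255,0.42,-0.06,0,2.5],[255,0.42,-0.06,0,2.5],[255,0.42,-0.06,0,2.5],[255,0.42,-0.06,0,2.5],[255,0.42,-0.06,0,2.5],[255,0.42,-0.06,0,2.5],[255,0.42,-0.06,0,2.5],[255,0.2,-0.03,0,1.2],[255,0,0,0,0]]'; python3 - <<'E'
from h import *
import cv2
p=np.load('p.npy')
for A in(.1,0):
    x,h=vis(p,A,-.016);toolto(x,.048,h)
F=cams()
for n in F: cv2.imwrite(f"pics/{n}2.png",F[n]["color"][:,:,::-1])
a,b=[cv2.resize(F[n]["color"][y:y+130,x:x+130,::-1],(390,390),interpolation=cv2.INTER_CUBIC) for n,x,y in(("scene",265,145),("side",235,165))]
cv2.imwrite("pics/c2.png",np.hstack([a,b]))
E
```

```text
clock: 4.47
tool_pos: [0.5248, -0.0684, 0.0505]
eef_rot: [0.003, 0.539, 0.842, 0.001]
force: [4.3, -2.6, -1.1]
width: 0.0004
tcp [ 0.5248 -0.0684  0.0505] head 114.8 F [ 4.3 -2.6 -1.1] w 0.0004 t 4.47
shift [ 0.01 -0.06  0.25] turn 0.1
tcp [ 0.5248 -0.0684  0.0505] head 114.8 F [ 4.3 -2.6 -1.1] w 0.0004 t 4.47
shift [ 0.97 -0.17  0.24] turn 5.9
```

View pics/c2.png

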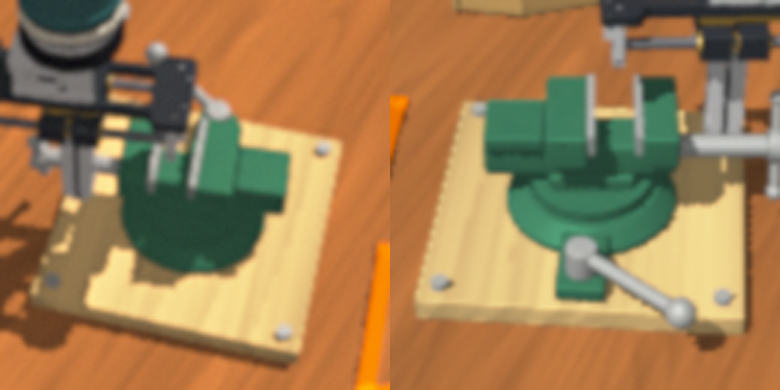

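The vise now looks close to square, which fits A of about 0.1. The screw leaves the jaws to the right at about (690,145) and the fingers are behind it. I'll push the rest slowly.

```bash
python3 -m handwheel '[[255,0.25,-0.04,0,1.5],[255,0.25,-0.04,0,1.5],[255,0.2,-0.03,0,1.2],[255,0.15,-0.02,0,1],[255,0.1,-0.02,0,0.5],[255,0,0,0,0],[255,0,0,0,0]]'; python3 - <<'E'
from h import *
p=np.load('p.npy')
x,h=vis(p,0,-.016);toolto(x,.048,h)
E
python3 -m handwheel '[[255,-1,0,0,0],[255,-1.5,0,0,0],[255,-1,0,0,0],[255,0,0,-3,0],[255,0,0,-3,0],[255,0,0,-3,0],[255,0,0,-3,0],[255,-3,0,-3,0],[255,-3,0,0,0],[255,-3,0,0,0]]'
python3 - <<'E'
from h import *
import cv2
F=cams()
for n in F: cv2.imwrite(f"pics/{n}3.png",F[n]["color"][:,:,::-1])
a,b=[cv2.resize(F[n]["color"][y:y+130,x:x+130,::-1],(390,390),interpolation=cv2.INTER_CUBIC) for n,x,y in(("scene",265,145),("side",255,165))]
cv2.imwrite("pics/c3.png",np.hstack([a,b]))
E
```

```text
clock: 5.15
tool_pos: [0.5195, -0.0603, 0.0505]
eef_rot: [0.002, 0.58, 0.815, 0.0]
force: [4.9, -2.7, 0.4]
width: 0.0004
tcp [ 0.5195 -0.0603  0.0505] head 109.1 F [ 4.9 -2.7  0.4] w 0.0004 t 5.15
shift [ 0.01 -0.04  0.25] turn 0.2
clock: 5.98
tool_pos: [0.56, -0.1792, 0.2022]
eef_rot: [0.002, 0.58, 0.815, 0.001]
force: [0.2, 0.6, 0.2]
width: 0.0004
```

View pics/c3.png

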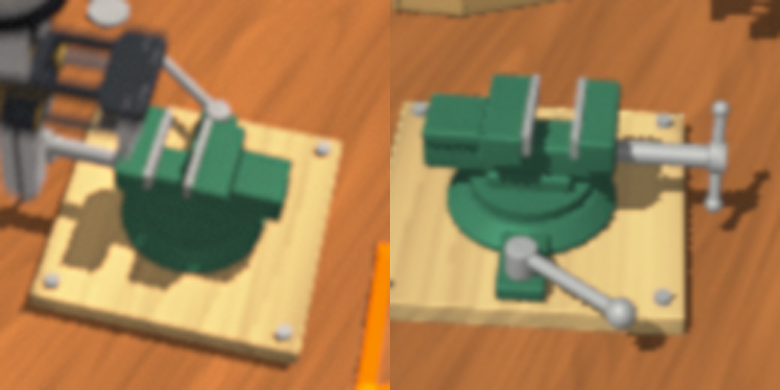

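```bash
python3 - <<'E'
from h import *
from scipy.optimize import least_squares
F=cams()
sc=lambda u,v:(265+u/3-.33,145+v/3-.33); sd=lambda u,v:(255+(u-390)/3-.33,165+v/3-.33)
O=[('scene','c-11',sc(103,95)),('scene','c11',sc(342,142)),('scene','c1-1',sc(299,352)),('scene','c-1-1',sc(33,294)),
('scene','piv',sc(218,107)),('scene','ball',sc(156,52)),
('side','c-11',sd(684,317)),('side','c1-1',sd(402,103)),('side','c-1-1',sd(684,116)),
('side','piv',sd(520,243)),('side','ball',sd(620,312)),('side','hub',sd(716,156)),('side','tom',sd(720,105))]
def res(p):
    P=pts(p); return np.concatenate([proj(F[c],P[n])-o for c,n,o in O])
r=least_squares(res,[.6,0,.3,0,.3],loss='soft_l1')
print(r.x, np.sqrt(np.diag(np.linalg.inv(r.jac.T@r.jac))))
for (c,n,o),e in zip(O,res(r.x).reshape(-1,2)):print(c,n,np.round(o),e.round(1))
np.save("p2.npy",r.x)
# screw rod in the side view: predicted axis direction vs A
p=r.x.copy()
for A in(-.05,0,.05):
    p[3]=A; q=[proj(F['side'],mt(p,(-k*np.cos(A),-k*np.sin(A),.068))) for k in(.065,.12)]
    print(A,[((u-np.array([255,165])+.33)*3+np.array([390,0])).round(1) for u in q])
E
```

```text
[ 0.60383725 -0.01501624  0.32578302  0.02229584  0.3024852 ] [0.00082021 0.00124236 0.00697803 0.03590153 0.02990548]
scene c-11 [299. 176.] [-0.8 -0.8]
scene c11 [379. 192.] [-0.3 -0.3]
scene c1-1 [364. 262.] [-0.2  0.8]
scene c-1-1 [276. 243.] [-1.4 -0.1]
scene piv [337. 180.] [-0.4  0.7]
scene ball [317. 162.] [-0.4  0.7]
side c-11 [353. 270.] [-0.2  0.7]
side c1-1 [259. 199.] [-0.2 -0.5]
side c-1-1 [353. 203.] [-1.1 -0.6]
side piv [298. 246.] [-0.3  1.6]
side ball [331. 269.] [-0.1  0.7]
side hub [363. 217.] [-0.4 -1.1]
side tom [365. 200.] [-0.3  1.3]
-0.05 [array([621.8, 154.2]), array([700.7, 160.3])]
0 [array([622.1, 151.2]), array([700.7, 154.8])]
0.05 [array([622.1, 148.3]), array([700.4, 149.4])]
```

```bash
python3 - <<'E'
from h import *
import cv2
F=cams();im=F['side']['color'];f=F['side']
hsv=cv2.cvtColor(im,cv2.COLOR_RGB2HSV).astype(float)
P=[]
for c in range(334,359):
    s=hsv[208:225,c,1]; w=np.clip(90-s,0,None)   # low saturation = steel
    if w.sum()>0:P.append((c,(w*np.arange(208,225)).sum()/w.sum(),(w>0).sum()))
P=np.array(P);print(P.round(1).tolist())
k=(P[:,0]>336)&(P[:,0]<356)
m=np.polyfit(P[k,0],P[k,1],1);print("slope",m, "at 345",np.polyval(m,345))
p=np.load('p2.npy').copy()
for A in(-.1,-.05,0,.05,.1):
    p[3]=A;a,b=[proj(f,mt(p,(-r*np.cos(A),-r*np.sin(A),.068))) for r in(.07,.115)]
    s=(b-a)[1]/(b-a)[0];print(A,s.round(4),(a[1]+s*(345-a[0])).round(2))
f=manip.grab_frame("wrist");cv2.imwrite("pics/w3.png",f["color"][:,:,::-1]);print(f["hand_eye"].round(3).tolist())
E
```

```text
[[334.0, 215.0, 9.0], [335.0, 215.0, 9.0], [336.0, 215.1, 9.0], [337.0, 215.2, 9.0], [338.0, 215.2, 9.0], [339.0, 215.3, 9.0], [340.0, 215.4, 9.0], [341.0, 215.4, 9.0], [342.0, 215.5, 8.0], [343.0, 215.6, 9.0], [344.0, 215.6, 8.0], [345.0, 215.6, 8.0], [346.0, 215.7, 8.0], [347.0, 215.8, 8.0], [348.0, 215.9, 8.0], [349.0, 215.9, 8.0], [350.0, 215.9, 8.0], [351.0, 216.0, 9.0], [352.0, 216.0, 9.0], [353.0, 216.1, 9.0], [354.0, 216.2, 9.0], [355.0, 216.3, 8.0], [356.0, 216.3, 8.0], [357.0, 216.4, 8.0], [358.0, 216.5, 8.0]]
slope [5.81464691e-02 1.95588268e+02] at 345 215.6488001208855
-0.1 0.1103 218.49
-0.05 0.0779 217.07
0 0.0459 215.67
0.05 0.0141 214.28
0.1 -0.0176 212.89
[[0.0, -0.965, -0.264, 0.077], [1.0, 0.0, -0.0, 0.0], [0.0, -0.264, 0.965, -0.179], [0.0, 0.0, 0.0, 1.0]]
```

View pics/w3.png

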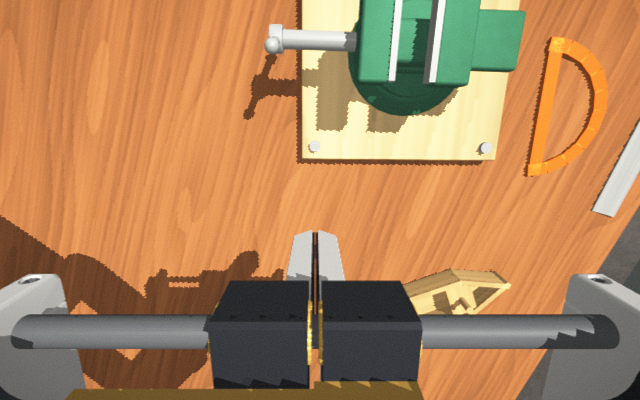

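The wrist view has the screw running from about (280,40) to (355,41) and the board edge along row 159, so they look parallel. I'll measure the slopes.

```bash
python3 - <<'E'
import cv2,numpy as np
im=cv2.imread("pics/w3.png");hsv=cv2.cvtColor(im,cv2.COLOR_BGR2HSV).astype(float)
s=hsv[:,:,1]
x=np.arange(292,352);P=[]
for c in x:
    w=np.clip(80-s[22:60,c],0,None);P.append((w*np.arange(22,60)).sum()/w.sum())
print("rod",np.polyfit(x,P,1),np.round(P[::6],1))
g=im[:,:,1].astype(float)
x=np.arange(325,480);E=[145+np.argmin(np.diff(cv2.GaussianBlur(g[145:175,c:c+1],(1,5),0)[:,0])) for c in x]
print("edge",np.polyfit(x,E,1),E[::12])
for y in(60,100,140):print(y,[int(v) for v in s[y,296:308]])
E
```

```text
rod [-7.35165462e-03  4.13195740e+01] [38.6 39.1 39.5 39.7 39.9 38.2 37.9 38.2 38.6 39.3]
edge [9.66775160e-03 1.54603886e+02] [np.int64(158), np.int64(158), np.int64(158), np.int64(158), np.int64(158), np.int64(158), np.int64(158), np.int64(159), np.int64(159), np.int64(159), np.int64(159), np.int64(159), np.int64(159)]
60 [160, 155, 154, 158, 157, 134, 108, 73, 69, 66, 60, 60]
100 [164, 159, 154, 164, 165, 140, 111, 75, 68, 63, 67, 65]
140 [165, 162, 161, 168, 159, 142, 111, 87, 83, 83, 82, 77]
```

```bash
cat >> h.py <<'E'
def lev(p,Q,tan,r=.06):
    a=2.793-Q; e=np.array([np.cos(a),np.sin(a)]); t=np.array([e[1],-e[0]])
    X=mt(p,(*(np.array([0,.088])+r*e+tan*t),0))[:2]
    return X, np.degrees(np.arctan2(t[1],t[0])+p[2])
E
python3 - <<'E'
from h import *
p=np.load('p2.npy');p[2]=.33
x,h=lev(p,.3,-.033);print(x,h);toolto(x,.2,h)
E
```

```text
[0.50800424 0.05568996] 71.74598556543143
tcp [ 0.5582 -0.1763  0.1985] head 109.1 F [-0.5  0.2 -0.2] w 0.0006 t 6.33
shift [23.56  2.86 -0.12] turn 37.4
```

```bash
python3 -m handwheel '[[255,2.95,0.36,0,0],[255,2.95,0.36,0,0],[255,2.95,0.36,0,0],[255,2.95,0.36,0,0],[255,2.95,0.36,0,0],[255,2.95,0.36,0,0],[255,2.95,0.36,0,0],[255,2.95,0.36,0,0]]'; python3 -m handwheel '[[255,0,0,0,6.2],[255,0,0,0,6.2],[255,0,0,0,6.2],[255,0,0,0,6.2],[255,0,0,0,6.2],[255,0,0,0,6.2],[255,0,0,0,0]]'
python3 - <<'E'
from h import *
p=np.load('p2.npy');p[2]=.33
x,h=lev(p,.3,-.033);toolto(x,.037,h)
E
```

```text
clock: 7.0
tool_pos: [0.5074, 0.0577, 0.1992]
eef_rot: [0.0, 0.579, 0.815, 0.0]
force: [0.2, -0.3, -0.5]
width: 0.0005
clock: 7.58
tool_pos: [0.508, 0.0563, 0.1991]
eef_rot: [-0.0, 0.81, 0.587, 0.0]
force: [-0.4, -0.9, 0.0]
width: 0.0004
tcp [0.508  0.0563 0.1991] head 71.9 F [-0.4 -0.9  0. ] w 0.0004 t 7.58
shift [-0.06  0.02 16.21] turn 0.2
```

```bash
python3 -m handwheel '[[255,0,0,2.7,0],[255,0,0,2.7,0],[255,0,0,2.7,0],[255,0,0,2.7,0],[255,0,0,2.7,0],[255,0,0,2.7,0],[255,0,0,0,0],[255,0,0,0,0]]'; python3 -m handwheel '[[255,0.5,0,0,0],[255,0.5,0,0,0],[255,0.5,0,0,0],[255,0.4,0,0,0],[255,0.3,0,0,0],[255,0.32,-0.06,0,3],[255,0.32,-0.06,0,3],[255,0.32,-0.06,0,3]]'; python3 - <<'E'
from h import *
import cv2
p=np.load('p2.npy');p[2]=.33
for Q in (.4,.5,1.5):
    x,h=lev(p,Q,-.013);toolto(x,.037,h)
F=cams()
a,b=[cv2.resize(F[n]["color"][y:y+130,x:x+130,::-1],(390,390),interpolation=cv2.INTER_CUBIC) for n,x,y in(("scene",265,125),("side",255,165))]
cv2.imwrite("pics/c4.png",np.hstack([a,b]))
E
```

```text
clock: 8.25
tool_pos: [0.507, 0.0559, 0.0358]
eef_rot: [-0.001, 0.809, 0.588, -0.002]
force: [-0.5, -0.1, 0.4]
width: 0.0003
clock: 8.92
tool_pos: [0.5181, 0.0852, 0.0379]
eef_rot: [0.001, 0.854, 0.521, 0.0]
force: [-0.7, -3.1, 1.9]
width: 0.0002
tcp [0.5181 0.0852 0.0379] head 62.8 F [-0.7 -3.1  1.9] w 0.0002 t 8.92
shift [-0.53 -0.05  0.09] turn -3.3
tcp [0.5181 0.0852 0.0379] head 62.8 F [-0.7 -3.1  1.9] w 0.0002 t 8.92
shift [ 0.07 -0.18  0.09] turn 2.5
tcp [0.5181 0.0852 0.0379] head 62.8 F [-0.7 -3.1  1.9] w 0.0002 t 8.92
shift [5.64 1.72 0.09] turn 59.8
```

View pics/c4.png

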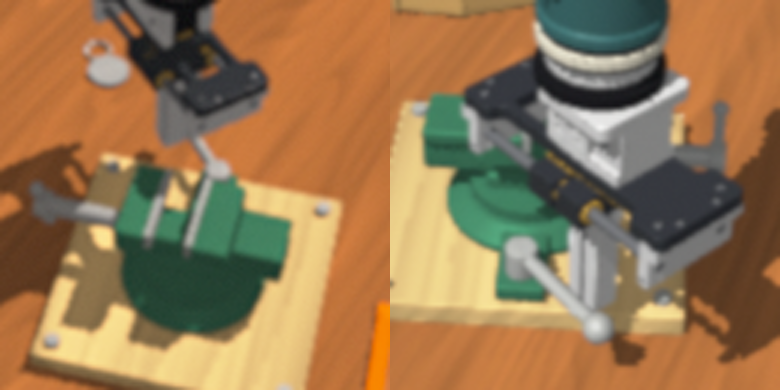

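The fingers are pushing the lever: its ball has moved to about (598,327) in the side crop, and the vise has stayed put. Continuing.

```bash
python3 -m handwheel '[[255,0.32,-0.06,0,3],[255,0.32,-0.06,0,3],[255,0.32,-0.06,0,3],[255,0.32,-0.06,0,3],[255,0.32,-0.06,0,3],[255,0.32,-0.06,0,3],[255,0.32,-0.06,0,3],[255,0.32,-0.06,0,3],[255,0.32,-0.06,0,3],[255,0.32,-0.06,0,3]]'; python3 -m handwheel '[[255,0.32,-0.06,0,3],[255,0.32,-0.06,0,3],[255,0.32,-0.06,0,3],[255,0.32,-0.06,0,3],[255,0.32,-0.06,0,3],[255,0.32,-0.06,0,3],[255,0.32,-0.06,0,3]]'; python3 - <<'E'
from h import *
p=np.load('p2.npy');p[2]=.33
for Q in (1.3,1.4,1.5):
    x,h=lev(p,Q,-.013);toolto(x,.037,h)
E
```

```text
clock: 9.85
tool_pos: [0.5329, 0.1131, 0.0369]
eef_rot: [0.001, 0.959, 0.283, -0.001]
force: [-1.3, -3.9, 1.6]
width: 0.0005
clock: 10.43
tool_pos: [0.551, 0.1262, 0.0366]
eef_rot: [0.0, 0.995, 0.103, -0.002]
force: [-3.5, -1.6, 0.7]
width: 0.0005
tcp [0.551  0.1262 0.0366] head 11.8 F [-3.5 -1.6  0.7] w 0.0005 t 10.43
shift [-0.38  0.24 -0.04] turn -2.6
tcp [0.551  0.1262 0.0366] head 11.8 F [-3.5 -1.6  0.7] w 0.0005 t 10.43
shift [ 0.22  0.11 -0.04] turn 3.1
tcp [0.551  0.1262 0.0366] head 11.8 F [-3.5 -1.6  0.7] w 0.0005 t 10.43
shift [ 0.83  0.05 -0.05] turn 8.8
```

```bash
python3 -m handwheel '[[255,0.25,0,0,2.5],[255,0.2,0,0,2.5],[255,0.15,0,0,2],[255,0.1,0,0,1],[255,0,0,0,0]]'; python3 -m handwheel '[[255,0.1,0,0,0.5],[255,0.1,0,0,0],[255,0,0,0,0]]';  python3 -m handwheel '[[255,0.1,0,0,0],[255,0,0,0,0]]'
```

```text
clock: 10.85
tool_pos: [0.5582, 0.1287, 0.0366]
eef_rot: [-0.001, 0.999, 0.035, -0.001]
force: [-3.4, 2.9, 0.4]
width: 0.0005
clock: 11.1
tool_pos: [0.5584, 0.1288, 0.0366]
eef_rot: [-0.001, 1.0, 0.03, -0.003]
force: [-6.9, 1.9, 4.0]
width: 0.0004
clock: 11.27
tool_pos: [0.5585, 0.1288, 0.0365]
eef_rot: [-0.001, 1.0, 0.03, -0.004]
force: [-10.0, 2.6, 5.4]
width: 0.0001
```

The force climbs while the fingers barely move, so the lever is at its stop. I'll back off, lift and check.

```bash
python3 -m handwheel '[[255,-0.5,0,0,0],[255,-1,0,0,0],[255,-1.5,0,0,0],[255,0,0,-3,0],[255,0,0,-3,0],[255,0,0,-3,0],[255,0,0,-3,0],[255,-3.5,0,-3,0],[255,-3.5,0,0,0],[255,-3.5,0,0,0]]'; python3 -m handwheel '[[255,-3.5,2,0,0],[255,-3,2,0,0],[255,0,0,0,0],[255,0,0,0,0]]'
python3 - <<'E'
from h import *
import cv2
F=cams()
for n in F: cv2.imwrite(f"pics/{n}5.png",F[n]["color"][:,:,::-1])
a,b=[cv2.resize(F[n]["color"][y:y+130,x:x+130,::-1],(390,390),interpolation=cv2.INTER_CUBIC) for n,x,y in(("scene",265,145),("side",255,165))]
cv2.imwrite("pics/c5.png",np.hstack([a,b]))
p=np.load('p2.npy');p[2]=.33
for Q in (1.3,1.4,1.5):
    p[4]=Q;X=pts(p)['ball'];u,v=(proj(F[n],X) for n in F)
    print(Q,((u-[265,145]+.33)*3).round(),((v-[255,165]+.33)*3+[390,0]).round())
hsv=cv2.cvtColor(F['side']['color'],cv2.COLOR_RGB2HSV).astype(float);P=[]
for c in range(337,356):
    w=np.clip(90-hsv[208:225,c,1],0,None);P.append((w*np.arange(208,225)).sum()/w.sum())
print(np.polyfit(np.arange(337,356)-345,P,1))
# loose objects: change against the first picture
for n in F:
    d=cv2.absdiff(cv2.imread(f"pics/{n}0.png"),F[n]["color"][:,:,::-1].copy()).max(2)
    for k,r in dict(scene=dict(boat=(290,310,375,352),prot=(382,222,422,282),whi=(400,165,430,190)),side=dict(boat=(254,145,294,172),prot=(200,195,242,240),whi=(168,285,208,310),disc=(352,312,390,345)))[n].items():
        print(n,k,(d[r[1]:r[3],r[0]:r[2]]>40).mean().round(3))
E
```

```text
clock: 12.1
tool_pos: [0.4312, 0.1199, 0.1865]
eef_rot: [-0.0, 1.0, 0.03, 0.003]
force: [-0.4, -0.2, -0.1]
width: 0.0002
clock: 12.43
tool_pos: [0.3676, 0.0757, 0.1846]
eef_rot: [0.0, 1.0, 0.029, 0.002]
force: [0.5, 0.1, 0.0]
width: 0.0006
1.3 [242.  43.] [498. 348.]
1.4 [251.  46.] [485. 346.]
1.5 [260.  49.] [471. 343.]
[5.79459335e-02 2.15651614e+02]
scene boat 0.0
scene prot 0.0
scene whi 0.0
side boat 0.0
side prot 0.0
side whi 0.0
side disc 0.0
```

View pics/c5.png

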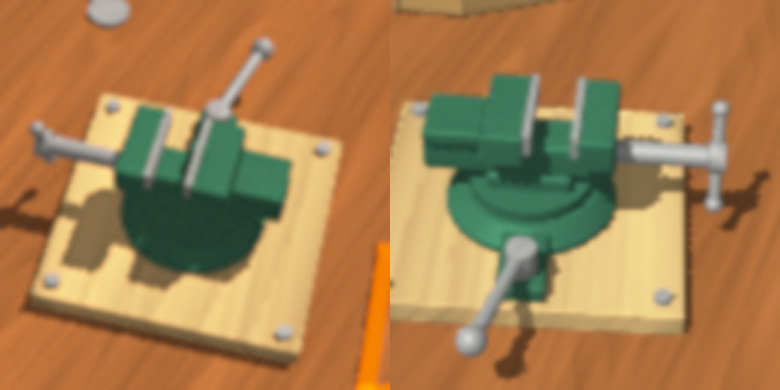

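View pics/side5.png

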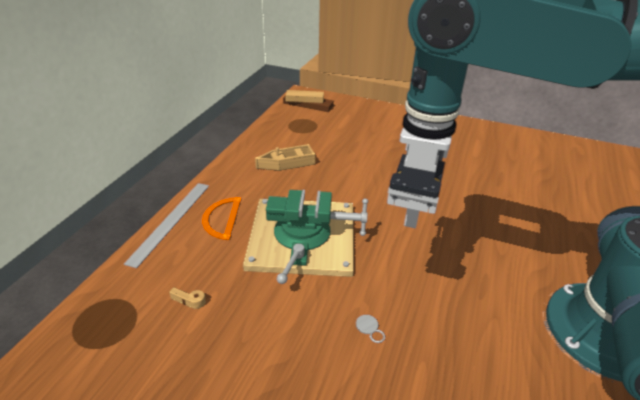

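The ball is at (264,47) in the scene crop and (470,340) in the side crop, matching Q = 1.5. The vise hasn't moved, the loose items are unchanged and the arm is clear. I'll do one last numeric check of squareness from the scene camera, where the screw is now unobstructed.

```bash
python3 - <<'E'
from h import *
import cv2
f=manip.grab_frame('scene');hsv=cv2.cvtColor(f['color'],cv2.COLOR_RGB2HSV).astype(float)
P=[];xs=np.arange(284,302)
for c in xs:
    s=hsv[186:204,c,1];w=np.clip(60-s,0,None);P.append(((w*np.arange(186,204)).sum()/max(w.sum(),1),(w>0).sum()))
P=np.array(P);print(P.round(1).tolist());print(np.polyfit(xs-293,P[:,0],1))
p=np.load('p2.npy')
for A in(-.1,-.05,0,.05,.1):
    a,b=[proj(f,mt(p,(-r*np.cos(A),-r*np.sin(A),.068))) for r in(.07,.115)]
    s=(b-a)[1]/(b-a)[0];print(A,s.round(3),(a[1]+s*(293-a[0])).round(2))
E
```

```text
[[193.2, 6.0], [193.4, 6.0], [193.8, 6.0], [194.0, 5.0], [194.1, 5.0], [194.4, 6.0], [194.7, 6.0], [194.8, 6.0], [195.0, 6.0], [195.2, 5.0], [195.5, 5.0], [195.7, 5.0], [196.0, 5.0], [196.2, 5.0], [196.4, 5.0], [196.7, 5.0], [196.9, 5.0], [197.1, 5.0]]
[  0.22769035 195.2780812 ]
-0.1 0.295 193.3
-0.05 0.251 194.91
0 0.209 196.47
0.05 0.167 198.0
0.1 0.126 199.5
```

```bash
python3 -c "
from plant import manip
print(manip.hand_in())"
```

```text
the job is handed in; nothing more can be done
None
```

I pushed the vise square by its screw, then pushed the lock lever clockwise to its stop. The job is handed in at about 12.5 s of robot time, with the arm clear of everything.

- **Vise:** The camera estimates of its final angle run from about 0 to -0.04 rad. The screw's slope gives about -0.02 in both fixed cameras. Its position gives 0.00 in the side camera and about -0.04 in the scene camera. So it is square to within a degree or two, and may be slightly past. I left it there rather than push a locked vise. My numeric slope fit on the wrist picture was spoiled by the board's colour, so I judged that one only by eye.
- **Lever:** The ball's position in both cameras matches 1.5 rad. At the stop the force rose to about 11 N while the fingers barely moved. The vise did not move while the lever swung.
- **Loose items:** The boat, protractor and whistle look the same in both cameras as at the start. The key ring disc was compared only in the side camera, and is unchanged there.

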